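# Close the soap press: slide the cover onto its hidden pin and hold it down

## Robot

A 6-joint arm with a two-finger parallel gripper is mounted at the origin on the work surface. World frame = base frame: x ahead of the robot, y to its left, z up, the work surface at z = 0. Lengths are in m, angles in degrees, forces in N, time in s.
With the tool pointing down it reaches from about 0.4 to 0.825 m from the base axis. Payload 7 kg.
Tool frame: the origin (TCP) lies on the front face of the gripper's body, between the roots of the fingers; the fingertips stand 66 mm ahead of it and the grasp point (between the pads) lies 47 mm ahead of it (nose_length is the distance from the TCP to the fingertips, in m); y points along the fingers, z is the direction in which the jaws open and shut, and the axes are right-handed (so a half turn about y gives the same grasp; the last joint's range is limited). The gripper opens to 88 mm and grips with 3 to 60 N. Pads are 19 mm wide; open, the fingers measure 130 mm over their backs; the gripper's body (78 mm by 193 mm) begins 47 mm behind the grasp point.
Start: joints at [83.829, 20.546, 0.682, 0, -70.136, -16.507], TCP at [0.26, 0.623, 0.292] pointing down, gripper open.
Joint ranges: [-176.03, 176.03], [-82.01, 121.73], [-58.28, 71.71], [-173.87, 95.51], [-174.79, -0.11], [-173.66, 173.66]. Speed limits (degrees/s): [136.94, 136.94, 172.46, 180, 180, 180].

## Interface

Orientations are given as [roll, pitch, yaw] about the fixed x, y, z axes, in that order (R = Rz(yaw) Ry(pitch) Rx(roll)).
In Python, from plant import get_state, capture, close_job, nose_length gives the robot as it stands.
- The arm moves only by the tool apply_moves, never from a script. Its argument "rows" is a list of rows, each a list of 2 entries, a list of its own where there are three numbers: the shift along the tool's x, y, z in m, then the turn about the tool's y in degrees. In form: [[[tx, ty, tz], yaw], ...]. A call has 1 to 20 rows; each row is the pose to reach, as a shift and turn from the pose commanded when the call began, along the tool's axes at that moment; what a row does not reach only later rows make up. A row lasts 1/8 s, in which the tool goes at most 62.5 mm and 10.7 degrees, less where a joint would pass 70% of its speed; a pose out of reach is approached as far as the arm can. A call with a gripper value outside its range is refused whole. "gripper" is the opening, from 0 (shut) to 1 (fully open), set as the call begins (left out, the last holds). The fingers move at their own pace and stop on an object; "grip_force" is the grip in N (left out, the last holds). Time passes only in rows, so rows that repeat a pose let the fingers close. It gives the time, the measured TCP pose, the force and the opening at its end, in the units of the state.
- get_state(): the state, without advancing time (a new reading comes with each control period).
- capture(name): name is "scene" or "top" or "wrist"; returns a dict with "pixels" (384x512x3 uint8, blue, green, red), "z_map" (384x512 float32, m along the optical axis (not along the pixel's ray), 0 where there is no reading), "intrinsics" (3x3 intrinsics, pixels), "rvec" (rotation vector, rad) and "tvec" (3), from world to camera coordinates, as OpenCV has them; the wrist camera has in their place "mount" (4x4, takes a point from camera to tool coordinates, whose origin is the TCP and whose axes are the tool frame's). Camera axes: x right, y down, z forward; pixel columns grow to the right and rows downward; lengths in m; the calibration is good to about 2 mm. A picture is of the moment at which its call begins: read the wrist's pose just before it.
- close_job(): hands the job in, once; it reports no verdict.
The state is a dict: "time_s": time; "joints": joint angles; "qd": joint speeds; "joint_torque": joint torques, N m; "tcp_pos": TCP position; "eef_rot": TCP orientation; "contact_force": force on the tool from outside, world axes, zero at the start; "moment": the same for the moment, N m; "gripper_width": finger opening in m.
Only numpy, scipy, OpenCV 4.12 (cv2) and the standard library are available. Lean on these libraries where they do the work, as an engineer would, in place of code of your own. Each camera call takes 0.05 s, during which the arm holds its last target.

## Task

Pick up the soap-press cover, rest its flat underside on top of the press's locating pin with the socket a centimetre or two to one side, and slide it across (do not lower it straight onto the pin from above) until the socket drops over the pin. Then, with the cover square to the press, push it down until the sprung tray is fully down, and finish while still holding it down; leave the two jars and the dropper bottle alone.

Things in the scene. Friction and masses are not known exactly. Their poses are not given: they have to be found in the camera images.
- cover: the loose press cover, about 0.3 kg: a flat beige plate 140 (x) x 96 (y) x 8 mm with a light wooden block handle standing in its middle, 60 (along x) x 36 (along y) x 48 mm high, so 56 mm high in all. It lies flat on the table, handle up. Origin: centre of the plate's underside; z up. It is the same turned by half a turn.
- handle_mid (a point): centre of the cover's handle, 32 mm above the plate's underside (24 mm above the plate's upper face); grip the handle across its 36 mm width (cover y). Held so, the cover stays level when it bears lightly (2 to 5 N) on the pin and the socket is off to the side along cover y; pushed harder, or with the socket off along cover x, it can tilt between the fingers
- socket_mouth (a point): mouth of the blind round socket in the middle of the cover's underside (same point as the cover's origin): 16 mm in diameter, 34 mm deep, running straight up inside the handle, not seen from above
- press: the fixed press on the table: aluminium base 170 (x) x 120 (y) x 10 mm, above it the sprung beige tray 150 (x) x 100 (y) mm with two soap bars in its two cavities and its upper face 40 mm above the table; the steel locating pin stands in the middle. Origin: centre of the base's underside; x along the long side. The closed cover lies with its long side along x, either way round.
- pin: the fixed upright steel locating pin, 14 mm in diameter, its top tapered over the last 3 mm to a 9 mm flat. Origin: centre of the pin's top, 56 mm above the table and 16 mm above the tray's upper face as it stands; it does not move with the tray
- tray (a joint): how far the sprung tray is pressed down, m: 0 up, 0.006 fully down (stop). It takes about 6 N to start and 12 N to be fully down, the cover's own weight of about 3 N included; it springs back when let go. With the tray fully down the cover's underside is 34 mm above the table
- jar_a: bystander: closed jar, 68 mm in diameter, 56 mm high; origin at its underside
- jar_b: bystander: closed jar, 68 mm in diameter, 56 mm high; origin at its underside
- dropper: bystander: amber dropper bottle, 38 mm in diameter, 114 mm high; origin at its underside

How it is judged (in metres and radians):
On the way, in this order (a step that is already met when the one before it is completed fails the run):
1. the cover's underside rests on the pin's top, the socket 6 to 40 mm to one side of it (horizontal distance between socket_mouth and pin between 0.006 and 0.04 m and z of socket_mouth in the frame of pin between -0.006 and 0.006 m and contact force between cover and pin above 0.2 N), for 0.1 s.
2. the socket has dropped over the pin by at least 5 mm (horizontal distance between socket_mouth and pin below 0.003 m and z of socket_mouth in the frame of pin below -0.005 m), for 0.1 s.
At the end, for the whole second after the job is handed in: Robot holding the cover (finger contact over 2 N); socket within 3 mm of the pin's axis, its mouth 19.5 mm or more below the pin's top; tray down at least 4.8 of 6 mm; cover level within 3.4 degrees, square to the press within 7 degrees (either way round) and still (value of joint tray above 0.0048 m and horizontal distance between socket_mouth and pin below 0.003 m and z of socket_mouth in the frame of pin below -0.0195 m and angle between the x axis of cover and the x axis of press, either way round below 0.12 rad and angle between cover's own z axis and vertical below 0.06 rad and contact force between the fingers and cover above 2 N and linear speed of cover below 0.02 m/s); the arm keeps its last pose, push and grip.
It fails at once if the cover is lowered straight onto the pin from above (socket within 3 mm of the pin's axis and its mouth 6 to 20 mm above the pin's top) (horizontal distance between socket_mouth and pin below 0.003 m and z of socket_mouth in the frame of pin between 0.006 and 0.02 m).
It fails at once if a jar is shifted by more than 30 mm or tipped (distance of jar_a from where it was at the start of the episode above 0.03 m or angle between jar_a's own z axis and vertical above 0.5 rad).
It fails at once if a jar is shifted by more than 30 mm or tipped (distance of jar_b from where it was at the start of the episode above 0.03 m or angle between jar_b's own z axis and vertical above 0.5 rad).
It fails at once if the dropper bottle is shifted by more than 30 mm or tipped (distance of dropper from where it was at the start of the episode above 0.03 m or angle between dropper's own z axis and vertical above 0.5 rad).
It also fails if it takes over 48 s, if anything falls off the work surface, if the arm or the gripper's body presses on something with over 40 N, if the wrist force passes 120 N, or if a joint passes its speed limit or range.

## Working session

There is one attempt and no reset: what is moved stays moved. The work goes in short steps, Python scripts to look and compute and a tool call to move; the robot and the scene stay as the last step left them, time stands still between calls to the robot, and variables do not carry over. Pictures are saved under pics/ and viewed, and the job is handed in when it is done.

Besides the shell and the picture viewer there is one more tool, called after ">>>" by a JSON object that holds its "name" and its "arguments". apply_moves: Moves the arm, as the interface text tells. Its arguments: {"type":"object","properties":{"rows":{"type":"array"},"gripper":{"type":"number"},"grip_force":{"type":"number"}},"required":["rows"]}

```bash
ls; mkdir -p pics; python3 - <<'E'
from plant import *
import cv2
print(get_state(), nose_length)
for n in("scene","top","wrist"):
    c=capture(n); cv2.imwrite(f"pics/{n}0.png",c["pixels"]); print(n,[ (k,c[k]) for k in c if k not in("pixels","z_map")])
    import numpy as np; np.savez(f"{n}0.npz",**c)
E
```

```text
pics
{'time_s': 0.0, 'joints': array([ 8.38300511e+01,  2.05909945e+01,  6.34314665e-01, -1.96898795e-02,
       -7.01368401e+01, -1.65076847e+01]), 'qd': array([-0.0645313 ,  0.03153294,  0.05865723,  0.05319617,  0.08482219,
        0.04874536]), 'joint_torque': array([-7.50570180e-04, -5.82735193e+01,  2.93040454e+01,  6.99710503e+00,
        6.87916239e-03, -1.84010605e-04]), 'tcp_pos': array([0.26010618, 0.62245815, 0.29123304]), 'eef_rot': array([-8.99050750e+01,  8.82874754e-03,  1.57315668e+02]), 'contact_force': array([ 0.70497766, -0.04106415, -1.00903766]), 'moment': array([ 0.01572646, -0.03865334, -0.0072015 ]), 'gripper_width': 0.0879528825424026} 0.0656
scene [('intrinsics', array([[415.60232642,   0.        , 257.34062635],
       [  0.        , 415.60232642, 192.29342084],
       [  0.        ,   0.        ,   1.        ]])), ('rvec', array([ 1.82316396,  1.92753665, -0.63488864])), ('tvec', array([ 0.1459411 , -0.43383145,  1.31154175]))]
top [('intrinsics', array([[447.04316433,   0.        , 261.6680506 ],
       [  0.        , 447.04316433, 193.99780933],
       [  0.        ,   0.        ,   1.        ]])), ('rvec', array([ 2.20107715, -2.21546502,  0.0387282 ])), ('tvec', array([-0.08796858,  0.60106568,  1.15167122]))]
wrist [('intrinsics', array([[334.51843281,   0.        , 257.06419604],
       [  0.        , 334.51843281, 194.10956637],
       [  0.        ,   0.        ,   1.        ]])), ('mount', array([[ 5.06015319e-04,  9.68066131e-01,  2.50694455e-01,
        -6.57215570e-02],
       [ 1.31533929e-03, -2.50694915e-01,  9.68065251e-01,
        -9.37423690e-02],
       [ 9.99999007e-01, -1.60107579e-04, -1.40019089e-03,
        -1.07190751e-04],
       [ 0.00000000e+00,  0.00000000e+00,  0.00000000e+00,
         1.00000000e+00]]))]
```

View pics/top0.png

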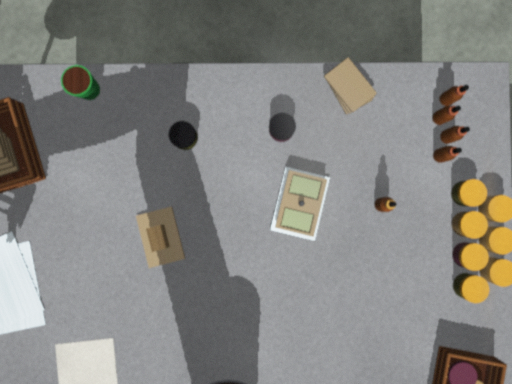

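View pics/scene0.png

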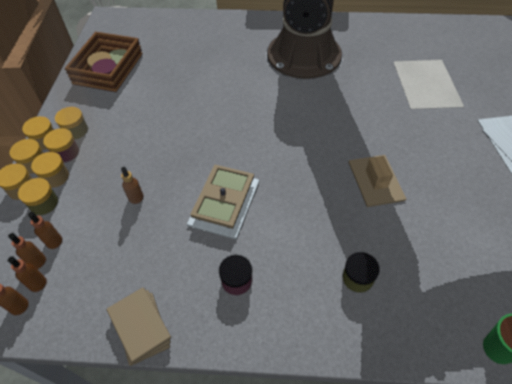

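View pics/wrist0.png

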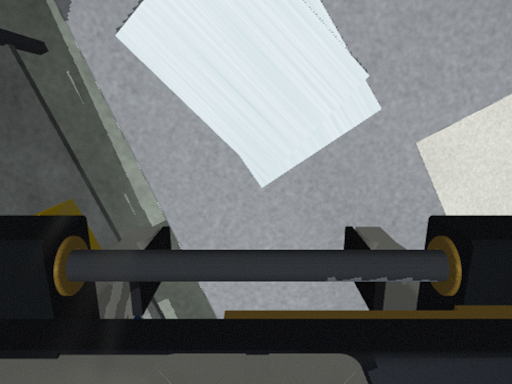

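The top view shows the cover at about (160,237) with its handle up. The press is at (301,203) with the pin at its middle, the jars are at (183,135) and (282,126), and the dropper is at (385,204). Next I measure these with the depth map.

```bash
cat > h.py <<'E'
import numpy as np, cv2
def world(c):
    K=c["intrinsics"];R=cv2.Rodrigues(c["rvec"])[0];t=c["tvec"]
    z=c["z_map"].astype(float);v,u=np.mgrid[:384,:512]
    P=np.stack([(u-K[0,2])/K[0,0]*z,(v-K[1,2])/K[1,1]*z,z],-1)
    return (P-t)@R
def ray(c,uv,h):
    K=c["intrinsics"];R=cv2.Rodrigues(c["rvec"])[0];t=c["tvec"]
    d=np.linalg.inv(K)@np.array([uv[0],uv[1],1.]); d=R.T@d; o=-R.T@t
    return o+d*(h-o[2])/d[2]
E
python3 - <<'E'
from h import *
for n,rois in (("top",dict(cover=(130,190,200,275),press=(262,340,160,250),ja=(160,205,115,158),jb=(262,302,108,148),drop=(368,402,190,220))),("scene",dict(cover=(345,410,145,210),press=(180,265,155,245),))):
    c=np.load(n+"0.npz");W=world(c)
    print(n,"table z",np.median(W[250:280,300:400,2]) )
    for k,(a,b,e,f) in rois.items():
        w=W[e:f,a:b]
        for lo,hi in ((.004,.03),(.03,.07),(.046,.07),(.07,.13)):
            m=(w[...,2]>lo)&(w[...,2]<hi)
            if m.sum()<8: continue
            p=w[m]; r=cv2.minAreaRect(p[:,:2].astype(np.float32)*1000)
            print(k,lo,hi,m.sum(),"z",np.percentile(p[:,2],[10,50,90]).round(4),"rect",np.round(r[0],1),np.round(r[1],1),round(r[2],1))
E
python3 - <<'E'
import cv2
im=cv2.imread('pics/top0.png');a=cv2.resize(im[195:280,125:200],None,fx=5,fy=5,interpolation=2);b=cv2.resize(im[160:245,262:337],None,fx=5,fy=5,interpolation=2)
cv2.imwrite('pics/crop0.png',cv2.hconcat([a,b]))
E
```

```text
top table z 0.0004017563304876756
cover 0.004 0.03 1745 z [0.0052 0.0085 0.0117] rect [490.7 174.2] [153.2 192.4] 90.0
cover 0.03 0.07 410 z [0.0491 0.0566 0.0592] rect [492.7 172.9] [59.7 37.6] 14.2
cover 0.046 0.07 373 z [0.0533 0.0569 0.0592] rect [492.6 173. ] [59.6 37.5] 13.9
press 0.004 0.03 923 z [0.0044 0.0095 0.0132] rect [ 573.  -193.2] [201.4 232.1] 89.6
press 0.03 0.07 2321 z [0.0342 0.0385 0.0424] rect [ 577.6 -190.3] [100.3 150.3] 76.0
press 0.046 0.07 33 z [0.0465 0.0551 0.0574] rect [ 552.4 -172.2] [94.8 47.2] 1.9
ja 0.004 0.03 141 z [0.0042 0.0057 0.0238] rect [753.8 114.1] [112.4 110.6] 89.6
ja 0.03 0.07 597 z [0.0533 0.0564 0.0591] rect [751.4 107.5] [66.3 65.9] 72.5
ja 0.046 0.07 581 z [0.0538 0.0565 0.0591] rect [751.4 107.5] [66.3 65.9] 72.5
jb 0.004 0.03 86 z [0.0042 0.0051 0.021 ] rect [ 774.6 -145. ] [102.2 102.6] 89.6
jb 0.03 0.07 589 z [0.0534 0.0563 0.0593] rect [ 771.6 -143.8] [66.4 65.4] 0.5
jb 0.046 0.07 574 z [0.0537 0.0564 0.0593] rect [ 771.7 -143.8] [65.3 66.3] 89.2
drop 0.004 0.03 76 z [0.0041 0.0058 0.0238] rect [ 571.2 -413.4] [84.5 75.7] 89.6
drop 0.03 0.07 132 z [0.0388 0.0603 0.0671] rect [ 572.3 -398.9] [36.  30.3] 4.6
drop 0.046 0.07 105 z [0.0521 0.0613 0.0678] rect [ 572.3 -399.2] [35.8 29.7] 4.6
drop 0.07 0.13 91 z [0.0806 0.0914 0.1145] rect [ 573.2 -401.5] [22.2 20.3] 0.6
scene table z 0.001652349411165414
cover 0.004 0.03 1405 z [0.0066 0.009  0.012 ] rect [473. 176.] [151.8 202.3] 84.0
cover 0.03 0.07 520 z [0.0363 0.056  0.0583] rect [492.4 172.7] [63.8 37.6] 14.8
cover 0.046 0.07 395 z [0.051  0.0567 0.0584] rect [492.3 172.8] [63.7 37.6] 14.9
press 0.004 0.03 965 z [0.0049 0.0106 0.0131] rect [ 557.9 -198.5] [259.4 202.4] 4.1
press 0.03 0.07 2497 z [0.0355 0.039  0.0423] rect [ 577.1 -190.4] [101.9 153.5] 75.8
press 0.046 0.07 35 z [0.049  0.0554 0.0575] rect [ 578.6 -189.7] [10.9 12.2] 4.3
```

View pics/crop0.png

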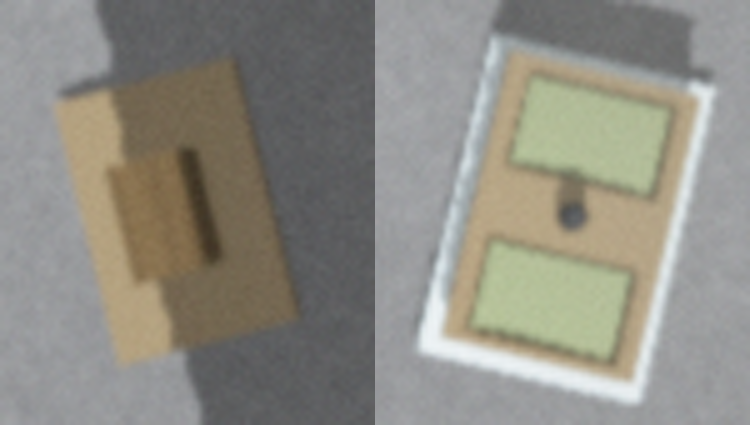

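Cover: centre (0.4926, 0.173), long axis at +14.2°, handle top at z≈0.057 as it should be. Press and pin: centre (0.578, -0.190), long axis at -14°. The two views agree on both. I'll work out the move to above the cover.

```bash
cat >> h.py <<'E'
def shift(cmd,tgt):
    # cmd,tgt: x,y,z,yaw(deg) of TCP ; returns tool shift, turn
    Y=np.radians(cmd[3]);d=np.array(tgt[:3])-cmd[:3]
    return np.round([d[0]*np.cos(Y)+d[1]*np.sin(Y),-d[2],-d[0]*np.sin(Y)+d[1]*np.cos(Y)],4),-((tgt[3]-cmd[3]))
E
python3 - <<'E'
from h import *
print(shift((.26,.623,.292,157.32),(.4926,.173,.16,194.2)))
E
```

```text
(array([-0.3881,  0.132 ,  0.3255]), -36.879999999999995)
```

>>> {"name": "apply_moves", "arguments": {"rows": [[[-0.03,0.01,0.025],-3],[[-0.07,0.024,0.059],-7],[[-0.11,0.037,0.092],-11],[[-0.15,0.051,0.126],-15],[[-0.19,0.065,0.159],-19],[[-0.23,0.078,0.193],-22],[[-0.27,0.092,0.226],-26],[[-0.31,0.105,0.26],-30],[[-0.35,0.119,0.294],-34],[[-0.375,0.128,0.315],-36],[[-0.388,0.132,0.3255],-36.9],[[-0.388,0.132,0.3255],-36.9],[[-0.388,0.132,0.3255],-36.9],[[-0.388,0.132,0.3255],-36.9]], "gripper": 1}}

```text
time_s: 1.9
tcp_pos: [0.4926, 0.1736, 0.1604]
eef_rot: [-90.0, 0.0, -165.7]
contact_force: [0.2, -0.1, 0.7]
gripper_width: 0.0877
```

```bash
python3 - <<'E'
from h import *
from plant import *
s=get_state();print(s)
c=capture("wrist");cv2.imwrite("pics/wrist1.png",c["pixels"])
# handle top points into world
from scipy.spatial.transform import Rotation as Ro
R=Ro.from_euler("xyz",s["eef_rot"],degrees=True).as_matrix()
K=c["intrinsics"];z=c["z_map"].astype(float);v,u=np.mgrid[:384,:512]
P=np.stack([(u-K[0,2])/K[0,0]*z,(v-K[1,2])/K[1,1]*z,z],-1)
M=c["mount"];T=P@M[:3,:3].T+M[:3,3];W=T@R.T+s["tcp_pos"]
for lo,hi in((.045,.065),(.004,.015)):
  m=(W[...,2]>lo)&(W[...,2]<hi)&(abs(W[...,0]-.49)<.12)&(abs(W[...,1]-.173)<.1)&(z>0)
  r=cv2.minAreaRect(W[m][:,:2].astype(np.float32)*1000);print(m.sum(),np.median(W[m][:,2]),r)
E
```

```text
{'time_s': 1.9, 'joints': array([ 4.09563295e+01,  1.36073810e+01, -2.84691939e+01, -5.40685086e-04,
       -4.78971877e+01,  6.33130601e+01]), 'qd': array([ 0.07615119, -0.00263004,  0.04133443,  0.0088833 , -0.04862986,
        0.12960068]), 'joint_torque': array([-2.49743974e-01, -4.24703264e+01,  2.31767929e+01,  5.45888633e+00,
        8.24077218e-02, -1.08849246e-02]), 'tcp_pos': array([0.49259027, 0.17357707, 0.16040208]), 'eef_rot': array([-9.00121421e+01,  2.32620921e-02, -1.65730975e+02]), 'contact_force': array([ 0.18721498, -0.0789891 ,  0.71118865]), 'moment': array([-0.01826925,  0.0196722 ,  0.07606653]), 'gripper_width': 0.08767331889074813}
4600 0.057185521850036315 ((495.84271240234375, 174.61607360839844), (49.32630157470703, 36.06179428100586), 14.202832221984863)
13657 0.009237527528575679 ((484.9073181152344, 193.65028381347656), (139.72628784179688, 139.02081298828125), 14.238194465637207)
```

View pics/wrist1.png

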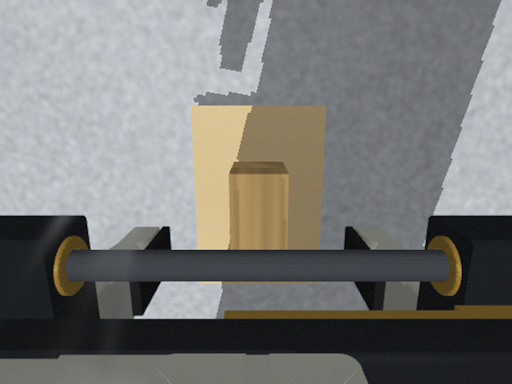

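The wrist view shows the handle (230–288, 165–250) centred between the fingers and square to them. I'll descend, then close.

>>> {"name": "apply_moves", "arguments": {"rows": [[[0.001,0.01,0],0],[[0.001,0.025,0],0],[[0.001,0.04,0],0],[[0.001,0.055,0],0],[[0.001,0.067,0],0],[[0.001,0.076,0],0],[[0.001,0.081,0],0],[[0.001,0.081,0],0],[[0.001,0.081,0],0]], "gripper": 1}}

```text
time_s: 3.08
tcp_pos: [0.492, 0.1728, 0.0795]
eef_rot: [-90.0, 0.0, -165.8]
contact_force: [0.2, 0.1, 0.1]
gripper_width: 0.088
```

>>> {"name": "apply_moves", "arguments": {"rows": [[[0,0,0],0],[[0,0,0],0],[[0,0,0],0],[[0,0,0],0],[[0,0,0],0],[[0,0,0],0],[[0,0,0],0],[[0,0,0],0]], "gripper": 0, "grip_force": 45}}

```text
time_s: 4.08
tcp_pos: [0.4918, 0.1726, 0.0791]
eef_rot: [-90.0, -0.0, -165.8]
contact_force: [-0.3, -0.5, 0.3]
gripper_width: 0.0357
```

Gripped: the opening is 35.7 mm on a 36 mm handle. Lifting.

>>> {"name": "apply_moves", "arguments": {"rows": [[[0,-0.005,0],0],[[0,-0.02,0],0],[[0,-0.04,0],0],[[0,-0.06,0],0],[[0,-0.08,0],0],[[0,-0.095,0],0],[[0,-0.1,0],0],[[0,-0.1,0],0],[[0,-0.1,0],0]]}}

```text
time_s: 5.2
tcp_pos: [0.4914, 0.1724, 0.1784]
eef_rot: [-90.0, -0.1, -165.8]
contact_force: [-1.2, -0.3, -3.3]
gripper_width: 0.0357
```

```bash
python3 - <<'E'
from h import *
from plant import *
s=get_state();print(s["tcp_pos"],s["eef_rot"],s["contact_force"],s["gripper_width"])
for n in("top","scene"):
    c=capture(n);cv2.imwrite(f"pics/{n}2.png",c["pixels"]);np.savez(n+"2.npz",**c)
    W=world(c)
    # pin: points near .578,-.19 above .048
    m=(W[...,2]>.048)&(W[...,2]<.062)&(np.hypot(W[...,0]-.578,W[...,1]+.19)<.012)
    v,u=np.nonzero(m);print(n,m.sum(),"px",u.mean(),v.mean(),"ray@56",ray(c,(u.mean(),v.mean()),.056).round(4),"mean",W[m].mean(0).round(4))
    m=(W[...,2]>.032)&(W[...,2]<.045)&(np.hypot(W[...,0]-.578,W[...,1]+.19)<.1)
    print("tray",cv2.minAreaRect(W[m][:,:2].astype(np.float32)*1000))
    g=cv2.cvtColor(c["pixels"],cv2.COLOR_BGR2HSV)
    u0,v0=int(u.mean()),int(v.mean())
    print(g[v0-5:v0+6,u0-6:u0+7,2])
E
```

```text
[0.49138877 0.17235893 0.1784293 ] [-8.99758306e+01 -7.38134646e-02 -1.65786031e+02] [-1.17964902 -0.33797596 -3.33677516] 0.03569195544858933
top 25 px 301.04 202.4 ray@56 [ 0.5775 -0.1897  0.056 ] mean [ 0.5775 -0.1898  0.055 ]
tray ((577.4612426757812, -190.49468994140625), (100.70884704589844, 149.88502502441406), 75.88712310791016)
[[191 193 189 170 144 134 136 134 139 160 167 162 160]
 [195 195 185 160 140 135 136 140 146 179 183 188 178]
 [195 193 186 158 138 132 133 130 144 181 193 191 191]
 [195 194 185 157 123 118 112 115 137 176 191 195 194]
 [195 195 184 145 112 102  95  99 121 170 189 196 193]
 [196 195 184 146  99  94  99  99 112 155 186 195 194]
 [193 196 186 146 104  98 110 108 112 148 183 190 194]
 [193 195 190 161 119 102 113 110 126 165 186 193 192]
 [196 194 192 180 147 126 123 137 158 183 193 194 193]
 [196 193 195 190 179 163 164 168 182 190 194 195 194]
 [191 193 198 193 193 190 190 189 192 195 194 192 195]]
scene 33 px 222.5151515151515 190.6060606060606 ray@56 [ 0.58   -0.1892  0.056 ] mean [ 0.5792 -0.1894  0.0549]
tray ((576.4200439453125, -189.8599395751953), (101.1949462890625, 153.04600524902344), 75.90203857421875)
[[142 143 146 147 149 154 160 160 164 163 163 165 164]
 [150 149 146 138 135 139 145 151 155 155 159 162 163]
 [156 154 153 146 137 129 126 129 133 140 148 154 156]
 [155 155 154 144 125 109  97  96 107 127 148 153 149]
 [154 155 151 134 102  84  85  82  83 114 145 154 154]
 [155 153 150 127  84  71  74  73  68 100 141 156 156]
 [156 156 152 131  83  53  56  55  55  89 131 151 156]
 [154 155 154 134  86  47  45  47  49  84 127 152 156]
 [153 156 153 136  92  49  43  45  50  86 129 150 155]
 [154 155 154 136  94  57  48  48  59  96 133 153 155]
 [154 155 154 140 103  73  65  67  77 110 143 156 155]]
```

View pics/scene2.png

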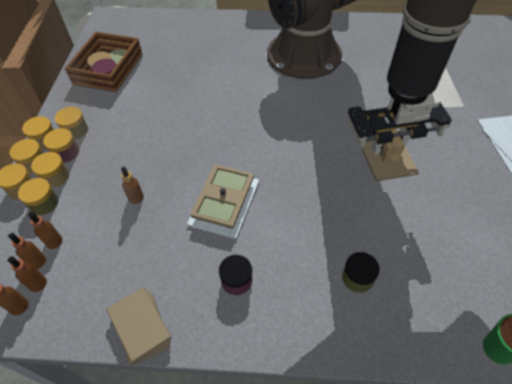

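View pics/top2.png

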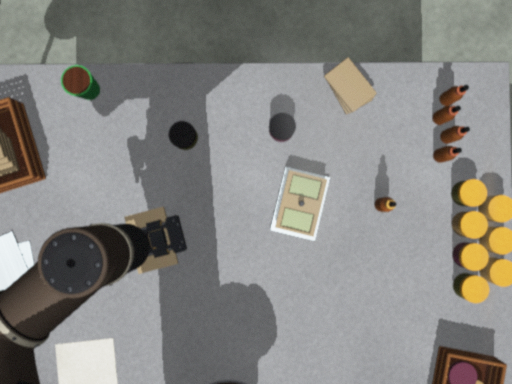

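The cover hangs level in the grip. Both views put the pin at about (0.578, -0.190). Carrying to 16 mm on the +y side of the pin, turning +28.3°.

```bash
python3 - <<'E'
from h import *
print(shift((.4916,.1728,.179,194.2),(.5808,-.1742,.165,165.9)))
E
```

```text
(array([-0.0014,  0.014 ,  0.3583]), 28.299999999999983)
```

>>> {"name": "apply_moves", "arguments": {"rows": [[[0,0,0.01],1],[[0,0,0.03],3],[[0,0,0.06],5],[[0,0,0.09],7],[[0,0,0.12],10],[[0,0,0.15],12],[[0,0,0.18],15],[[0,0,0.21],17],[[0,0,0.24],19],[[0,0,0.27],22],[[-0.001,0,0.3],24],[[-0.001,0,0.325],26],[[-0.0014,0,0.343],27],[[-0.0014,0.005,0.354],28],[[-0.0014,0.01,0.3583],28.3],[[-0.0014,0.014,0.3583],28.3],[[-0.0014,0.014,0.3583],28.3],[[-0.0014,0.014,0.3583],28.3],[[-0.0014,0.014,0.3583],28.3]]}}

```text
time_s: 7.68
tcp_pos: [0.5813, -0.174, 0.1655]
eef_rot: [-90.0, 0.0, 166.0]
contact_force: [0.1, 0.5, -4.2]
gripper_width: 0.0357
```

```bash
python3 - <<'E'
from h import *
from plant import *
s=get_state();print(s["tcp_pos"],s["eef_rot"],s["contact_force"],s["moment"],s["gripper_width"])
for n in("top","scene","wrist"):
    c=capture(n);cv2.imwrite(f"pics/{n}3.png",c["pixels"]);np.savez(n+"3.npz",**c)
a=cv2.imread("pics/scene3.png")[120:270,150:330];cv2.imwrite("pics/s3.png",cv2.resize(a,None,fx=4,fy=4,interpolation=2))
for n in ("top","scene"):
    c=np.load(n+"3.npz");W=world(c);hsv=cv2.cvtColor(c["pixels"],cv2.COLOR_BGR2HSV)
    m=(W[...,2]>.084)&(W[...,2]<.104)&(np.hypot(W[...,0]-.58,W[...,1]+.175)<.1)&(hsv[...,1]>50)
    p=W[m];A=np.c_[p[:,:2]-p[:,:2].mean(0),np.ones(len(p))];k=np.linalg.lstsq(A,p[:,2],rcond=None)[0]
    print(n,m.sum(),"plane",k,cv2.minAreaRect(p[:,:2].astype(np.float32)*1000))
E
```

```text
[ 0.5813258  -0.17401     0.16546086] [-9.00063085e+01  2.79356012e-02  1.65957906e+02] [ 0.1147      0.45931774 -4.2405027 ] [-0.01342968  0.0153019   0.00595429] 0.035654315279696154
top 74 plane [-0.03888765  0.00268519  0.09496932] ((515.1232299804688, -178.687255859375), (52.63142013549805, 12.307369232177734), 77.10882568359375)
scene 1142 plane [-0.01084657  0.00053357  0.09536925] ((590.0431518554688, -174.99069213867188), (93.99726867675781, 125.24431610107422), 75.056396484375)
```

View pics/s3.png

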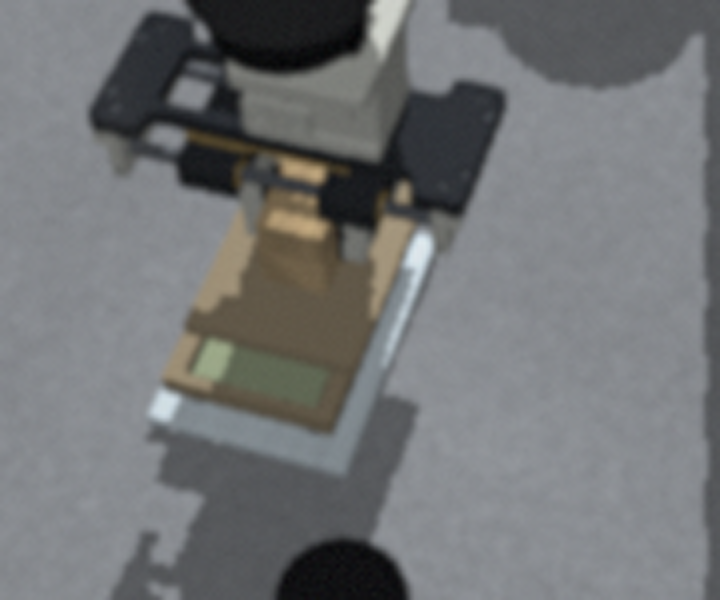

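View pics/top3.png

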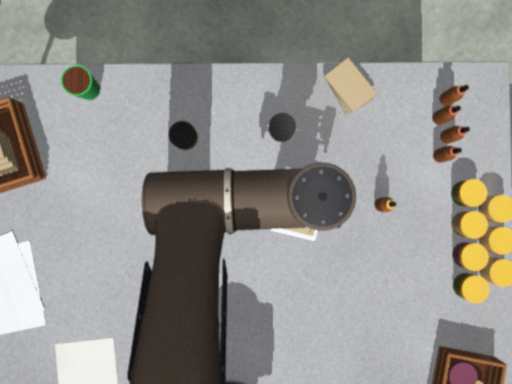

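The cover is level within 0.6° at a plate-top z of about 0.095, which is as expected, and it sits offset to +y. I'll lower it close to the pin, then go in small steps.

>>> {"name": "apply_moves", "arguments": {"rows": [[[0,0.006,0],0],[[0,0.013,0],0],[[0,0.02,0],0],[[0,0.025,0],0],[[0,0.027,0],0],[[0,0.027,0],0],[[0,0.027,0],0],[[0,0.027,0],0]]}}

```text
time_s: 8.82
tcp_pos: [0.5813, -0.1744, 0.1384]
eef_rot: [-90.0, 0.0, 165.9]
contact_force: [0.4, -0.2, -3.5]
gripper_width: 0.0357
```

>>> {"name": "apply_moves", "arguments": {"rows": [[[0,0.0005,0],0],[[0,0.001,0],0],[[0,0.0015,0],0],[[0,0.0015,0],0]]}}

```text
time_s: 9.32
tcp_pos: [0.5811, -0.1744, 0.1366]
eef_rot: [-90.0, -0.0, 165.9]
contact_force: [0.2, 0.1, -3.8]
gripper_width: 0.0357
```

>>> {"name": "apply_moves", "arguments": {"rows": [[[0,0.0005,0],0],[[0,0.001,0],0],[[0,0.001,0],0]]}}

```text
time_s: 9.7
tcp_pos: [0.5812, -0.1744, 0.1356]
eef_rot: [-90.0, -0.0, 165.9]
contact_force: [-0.3, -0.0, -3.7]
gripper_width: 0.0356
```

>>> {"name": "apply_moves", "arguments": {"rows": [[[0,0.0004,0],0],[[0,0.0008,0],0],[[0,0.0008,0],0]]}}

```text
time_s: 10.07
tcp_pos: [0.5812, -0.1744, 0.1351]
eef_rot: [-90.0, 0.0, 165.9]
contact_force: [-0.7, 1.1, 0.2]
gripper_width: 0.0357
```

>>> {"name": "apply_moves", "arguments": {"rows": [[[0,0.0004,0],0],[[0,0.0006,0],0],[[0,0.0006,0],0]]}}

```text
time_s: 10.45
tcp_pos: [0.5812, -0.1744, 0.135]
eef_rot: [-90.0, 0.0, 165.9]
contact_force: [-2.6, 1.9, 5.9]
gripper_width: 0.0359
```

Contact came at z 0.135, as expected, with about 9.6 N over the hanging weight. Easing off to about 4 N.

>>> {"name": "apply_moves", "arguments": {"rows": [[[0,-0.0005,0],0],[[0,-0.0005,0],0],[[0,-0.0005,0],0],[[0,-0.0005,0],0]]}}

```text
time_s: 10.95
tcp_pos: [0.5813, -0.1744, 0.1351]
eef_rot: [-90.0, 0.0, 165.9]
contact_force: [-2.6, 1.4, 5.7]
gripper_width: 0.0362
```

```bash
python3 - <<'E'
from h import *
from plant import *
s=get_state();print(s["tcp_pos"],s["eef_rot"],s["contact_force"],s["moment"],s["gripper_width"])
c=capture("scene");a=c["pixels"][120:270,150:330];cv2.imwrite("pics/s4.png",cv2.resize(a,None,fx=4,fy=4,interpolation=2))
W=world(c);hsv=cv2.cvtColor(c["pixels"],cv2.COLOR_BGR2HSV)
m=(W[...,2]>.057)&(W[...,2]<.072)&(np.hypot(W[...,0]-.58,W[...,1]+.175)<.1)&(hsv[...,1]>50)
p=W[m];A=np.c_[p[:,:2]-p[:,:2].mean(0),np.ones(len(p))];k=np.linalg.lstsq(A,p[:,2],rcond=None)[0]
print(m.sum(),"plane",k,cv2.minAreaRect(p[:,:2].astype(np.float32)*1000))
E
```

```text
[ 0.58126998 -0.17435676  0.1350708 ] [-8.99960898e+01  1.42925457e-02  1.65930934e+02] [-2.59601647  1.4385097   5.65074177] [ 0.4948176   1.1147458  -0.07123978] 0.03619056750276371
1078 plane [-0.00665362 -0.00013728  0.06500853] ((591.59033203125, -177.64154052734375), (96.1373519897461, 120.17676544189453), 76.59317779541016)
```

View pics/s4.png

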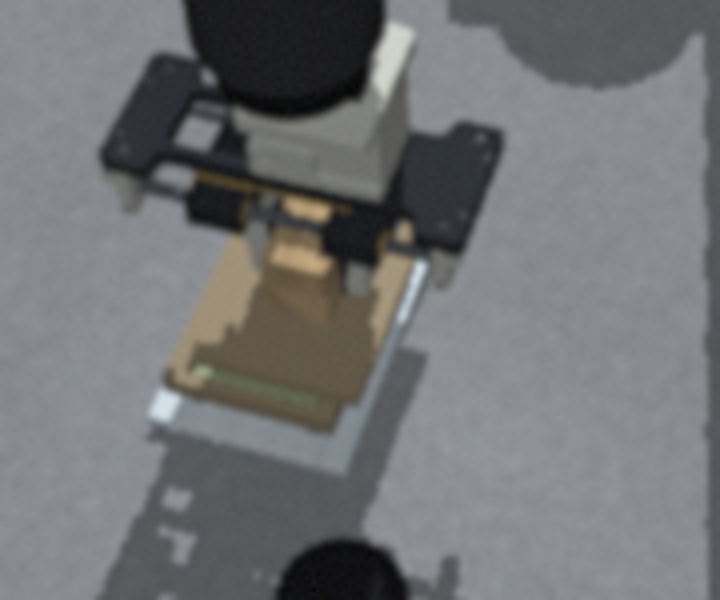

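Still level, but the force hasn't eased (about 9 N). Backing off a bit more.

>>> {"name": "apply_moves", "arguments": {"rows": [[[0,-0.0004,0],0],[[0,-0.0004,0],0],[[0,-0.0004,0],0]]}}

```text
time_s: 11.38
tcp_pos: [0.5813, -0.1744, 0.1351]
eef_rot: [-90.0, 0.0, 165.9]
contact_force: [-1.3, 0.3, 2.7]
gripper_width: 0.0358
```

>>> {"name": "apply_moves", "arguments": {"rows": [[[0,-0.0003,0],0],[[0,-0.0003,0],0],[[0,-0.0003,0],0]]}}

```text
time_s: 11.75
tcp_pos: [0.5812, -0.1744, 0.1352]
eef_rot: [-90.0, -0.0, 165.9]
contact_force: [0.7, -0.0, -3.5]
gripper_width: 0.0361
```

Now almost unloaded. I'll press 0.2 mm for about 4 N and start sliding along +tool z.

>>> {"name": "apply_moves", "arguments": {"rows": [[[0,0.0002,0],0],[[0,0.0002,0],0],[[0,0.0002,0],0]]}}

```text
time_s: 12.12
tcp_pos: [0.5812, -0.1743, 0.1352]
eef_rot: [-90.0, -0.0, 165.9]
contact_force: [1.0, -0.7, -2.4]
gripper_width: 0.036
```

>>> {"name": "apply_moves", "arguments": {"rows": [[[0,0,0.001],0],[[0,0,0.002],0],[[0,0,0.003],0],[[0,0,0.004],0]]}}

```text
time_s: 12.62
tcp_pos: [0.5801, -0.1783, 0.1352]
eef_rot: [-90.0, -0.0, 165.9]
contact_force: [0.3, 0.4, -2.6]
gripper_width: 0.0356
```

>>> {"name": "apply_moves", "arguments": {"rows": [[[0,0.0001,0.001],0],[[0,0.0001,0.002],0],[[0,0.0001,0.003],0],[[0,0.0001,0.004],0]]}}

```text
time_s: 13.12
tcp_pos: [0.5793, -0.1822, 0.1352]
eef_rot: [-90.0, 0.0, 165.9]
contact_force: [-0.4, 0.6, -2.6]
gripper_width: 0.0359
```

>>> {"name": "apply_moves", "arguments": {"rows": [[[0,0.0001,0.001],0],[[0,0.0001,0.002],0],[[0,0.0001,0.003],0],[[0,0.0001,0.003],0]]}}

```text
time_s: 13.62
tcp_pos: [0.5785, -0.1851, 0.1351]
eef_rot: [-90.0, 0.0, 165.9]
contact_force: [-0.1, 0.7, -1.6]
gripper_width: 0.0358
```

>>> {"name": "apply_moves", "arguments": {"rows": [[[0,0,0.001],0],[[0,0,0.002],0],[[0,0,0.003],0],[[0,0,0.003],0]]}}

```text
time_s: 14.12
tcp_pos: [0.5775, -0.1881, 0.1348]
eef_rot: [-90.0, -0.0, 165.9]
contact_force: [-0.3, -0.6, -3.5]
gripper_width: 0.0356
```

>>> {"name": "apply_moves", "arguments": {"rows": [[[0,0.0002,0.001],0],[[0,0.0004,0.002],0],[[0,0.0004,0.002],0],[[0,0.0004,0.002],0]]}}

```text
time_s: 14.62
tcp_pos: [0.5773, -0.1899, 0.1347]
eef_rot: [-90.0, 0.0, 165.9]
contact_force: [-0.4, 0.1, -3.2]
gripper_width: 0.0358
```

The contact force vanished at the expected place, so the pin is at the socket mouth. Lowering gently.

>>> {"name": "apply_moves", "arguments": {"rows": [[[0,0.0005,0],0],[[0,0.001,0],0],[[0,0.0015,0],0],[[0,0.0015,0],0]]}}

```text
time_s: 15.12
tcp_pos: [0.5772, -0.1899, 0.1331]
eef_rot: [-90.0, -0.0, 165.9]
contact_force: [-0.1, -0.0, -4.8]
gripper_width: 0.0355
```

>>> {"name": "apply_moves", "arguments": {"rows": [[[0,0.0005,0],0],[[0,0.001,0],0],[[0,0.0015,0],0],[[0,0.0015,0],0]]}}

```text
time_s: 15.62
tcp_pos: [0.5773, -0.1899, 0.1316]
eef_rot: [-90.0, -0.0, 165.9]
contact_force: [0.1, -0.3, -3.4]
gripper_width: 0.0359
```

>>> {"name": "apply_moves", "arguments": {"rows": [[[0,0.001,0],0],[[0,0.002,0],0],[[0,0.003,0],0],[[0,0.004,0],0],[[0,0.004,0],0]]}}

```text
time_s: 16.25
tcp_pos: [0.5772, -0.1899, 0.1275]
eef_rot: [-90.0, -0.0, 165.9]
contact_force: [0.9, 0.6, -4.3]
gripper_width: 0.0354
```

>>> {"name": "apply_moves", "arguments": {"rows": [[[0,0.001,0],0],[[0,0.002,0],0],[[0,0.003,0],0],[[0,0.004,0],0],[[0,0.005,0],0],[[0,0.006,0],0],[[0,0.006,0],0],[[0,0.006,0],0]]}}

```text
time_s: 17.25
tcp_pos: [0.5773, -0.1899, 0.1216]
eef_rot: [-90.0, -0.0, 165.9]
contact_force: [0.1, -0.2, -4.1]
gripper_width: 0.036
```

Sliding freely on the pin. Now down onto the tray.

>>> {"name": "apply_moves", "arguments": {"rows": [[[0,0.001,0],0],[[0,0.002,0],0],[[0,0.003,0],0],[[0,0.004,0],0],[[0,0.005,0],0],[[0,0.005,0],0]]}}

```text
time_s: 18.0
tcp_pos: [0.5773, -0.1899, 0.117]
eef_rot: [-90.0, 0.0, 165.9]
contact_force: [-3.3, 1.5, 4.0]
gripper_width: 0.0358
```

>>> {"name": "apply_moves", "arguments": {"rows": [[[0,0.001,0],0],[[0,0.002,0],0],[[0,0.0025,0],0],[[0,0.0025,0],0]]}}

```text
time_s: 18.5
tcp_pos: [0.5773, -0.1899, 0.1146]
eef_rot: [-90.0, 0.0, 165.9]
contact_force: [-3.6, 1.8, 7.2]
gripper_width: 0.0356
```

>>> {"name": "apply_moves", "arguments": {"rows": [[[0,0.0005,0],0],[[0,0.001,0],0],[[0,0.0015,0],0],[[0,0.0015,0],0]]}}

```text
time_s: 19.0
tcp_pos: [0.5773, -0.1899, 0.1133]
eef_rot: [-90.0, 0.0, 165.9]
contact_force: [-4.2, 0.9, 7.9]
gripper_width: 0.0359
```

>>> {"name": "apply_moves", "arguments": {"rows": [[[0,0.0004,0],0],[[0,0.0004,0],0],[[0,0.0004,0],0],[[0,0.0004,0],0]]}}

```text
time_s: 19.5
tcp_pos: [0.5773, -0.1899, 0.1132]
eef_rot: [-90.0, 0.0, 165.9]
contact_force: [-4.6, 1.4, 10.4]
gripper_width: 0.0357
```

>>> {"name": "apply_moves", "arguments": {"rows": [[[0,0.0003,0],0],[[0,0.0003,0],0],[[0,0.0003,0],0],[[0,0.0003,0],0]]}}

```text
time_s: 20.0
tcp_pos: [0.5773, -0.1899, 0.1132]
eef_rot: [-90.0, 0.0, 165.9]
contact_force: [-5.1, 3.3, 13.2]
gripper_width: 0.0363
```

```bash
python3 - <<'E'
from h import *
from plant import *
for i in range(3):
  c=capture("scene"); s=get_state();print(s["time_s"],s["tcp_pos"],s["eef_rot"],s["contact_force"],s["gripper_width"])
cv2.imwrite("pics/s5.png",cv2.resize(c["pixels"][110:300,100:340],None,fx=3.2,fy=3.1,interpolation=2))
W=world(c);hsv=cv2.cvtColor(c["pixels"],cv2.COLOR_BGR2HSV)
m=(W[...,2]>.035)&(W[...,2]<.05)&(np.hypot(W[...,0]-.58,W[...,1]+.19)<.1)&(hsv[...,1]>50)
p=W[m];A=np.c_[p[:,:2]-p[:,:2].mean(0),np.ones(len(p))];k=np.linalg.lstsq(A,p[:,2],rcond=None)[0]
print(m.sum(),"plane",k,"median z",np.median(p[:,2]),cv2.minAreaRect(p[:,:2].astype(np.float32)*1000))
E
```

```text
20.05 [ 0.57730406 -0.18987507  0.11312456] [-8.99942657e+01  3.05062746e-02  1.65939730e+02] [-5.86577262  2.63442607 13.51410881] 0.035467603430019465
20.1 [ 0.57729482 -0.1898796   0.11313342] [-8.99937794e+01  3.03287953e-02  1.65937278e+02] [-4.95285735  2.74358875 12.74702318] 0.0356876702388275
20.15 [ 0.57728511 -0.18988807  0.11311398] [-8.99925890e+01  2.76291583e-02  1.65940104e+02] [-6.22563136  2.97777139 13.05198279] 0.03588827198145672
1123 plane [-0.02808965 -0.00347081  0.04262557] median z 0.04294142917769219 ((593.339599609375, -192.74417114257812), (96.54522705078125, 118.81156158447266), 76.6015853881836)
```

View pics/s5.png

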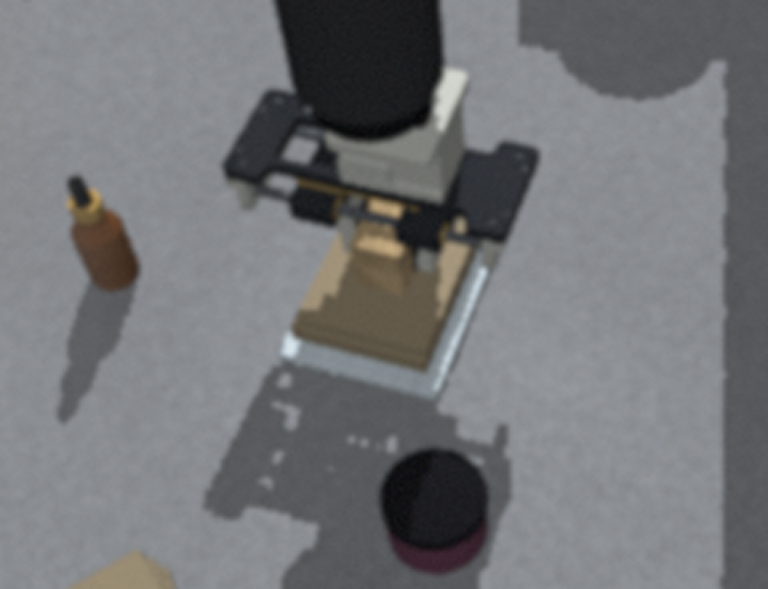

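The cover covers the tray. The fitted slope (-0.028) may include the front-edge side faces, so I'll refit on the plate's interior only.

```bash
python3 - <<'E'
from h import *
from plant import *
acc=[];Zs=[]
for i in range(4):
  c=capture("scene");Zs.append(world(c))
W=np.mean(Zs,0)
a=np.radians(-14.06);d=W[...,:2]-np.array([.5777,-.190]);lx=d[...,0]*np.cos(a)+d[...,1]*np.sin(a);ly=-d[...,0]*np.sin(a)+d[...,1]*np.cos(a)
for x0 in (.036,.040):
  m=(lx>x0)&(lx<.062)&(abs(ly)<.042)&(W[...,2]>.03)&(W[...,2]<.055)
  A=np.c_[lx[m],ly[m],np.ones(m.sum())];k=np.linalg.lstsq(A,W[m][:,2],rcond=None)[0];print(m.sum(),k)
for e in np.arange(0,.08,.006):
  m=(lx>e)&(lx<e+.006)&(abs(ly)<.042)&(W[...,2]>.02)&(W[...,2]<.055)
  if m.sum(): print(round(e,3),m.sum(),np.median(W[m][:,2]).round(4), [np.median(W[m&(ly*sg>.01)][:,2]).round(4) for sg in(1,-1)])
s=get_state();print(s["time_s"],s["contact_force"],s["moment"],s["tcp_pos"])
E
```

```text
363 [ 0.00067956 -0.00330978  0.04305078]
311 [ 0.00184079 -0.00395415  0.04298453]
0.0 20 0.043 [np.float64(0.0429), np.float64(0.0433)]
0.006 41 0.0433 [np.float64(0.0432), np.float64(0.0433)]
0.012 43 0.043 [np.float64(0.043), np.float64(0.0428)]
0.018 44 0.0432 [np.float64(0.0432), np.float64(0.0433)]
0.024 91 0.0439 [np.float64(0.0439), np.float64(0.043)]
0.03 85 0.0431 [np.float64(0.0431), np.float64(0.0432)]
0.036 81 0.0431 [np.float64(0.0429), np.float64(0.0431)]
0.042 82 0.0429 [np.float64(0.0429), np.float64(0.043)]
0.048 85 0.0432 [np.float64(0.043), np.float64(0.0433)]
0.054 85 0.0432 [np.float64(0.0428), np.float64(0.0432)]
0.06 86 0.0432 [np.float64(0.0431), np.float64(0.0432)]
0.066 156 0.0398 [np.float64(0.0398), np.float64(0.0399)]
0.072 133 0.0299 [np.float64(0.0293), np.float64(0.0305)]
20.35 [-5.92041867  2.48437564 12.76827229] [ 1.05070225  2.16438512 -0.01114336] [ 0.57732202 -0.189875    0.11314845]
```

Level within 0.3°. The plate top reads 43.1 mm, which is about 42 mm after the scene camera's roughly +1 mm bias. That means the tray is fully down, with about 16 N on it. Handing in.

```bash
python3 -c "
from plant import *
print(close_job())"
```

```text
the job is handed in; nothing more can be done
None
```

I gripped the cover by its handle, rested it on the pin with the socket about 16 mm off along cover y, and slid it across until the socket dropped over the pin. I then pushed it down to the tray's stop and handed in at about 20 s of the 48 s, still holding it. The job reports no verdict.

**Last checks:**
- **Tray:** the tool stopped at z 0.113 m while the force kept rising. About 16 N bears on the tray, against the 12 N it needs.
- **Height:** the plate's upper face reads 43.1 mm, where 42 mm is expected. The scene camera reads about 1 mm high, so this fits a fully down tray.
- **Level and square:** the plate is level within about 0.3° and square to the press within about 1°.
- **Grip:** 36 mm opening on the handle, with 45 N set.
- **Jars and dropper:** never approached; they look undisturbed in the pictures, but I did not measure them again at the end.

**Checks that disagreed:**
- **Contact force:** the first touch on the pin briefly reached 9–10 N, above the advised 2–5 N. The cover stayed level, and I eased off to about 1–2 N before sliding.
- **Plate slope:** the first fit after pressing gave 1.6°, because it took in the plate's edges. Refitting on the interior only gave the 0.3° above.

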